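Draw a bar from the packed stock crate and clamp it in the vise

TASK

The one solid rectangular bar in the stock crate is packed too tightly among the other bars to be gripped where it lies: draw it out through the crate's open front, then lay it flat in the vise, wide side down, along the jaws and centred on their length, without dropping it. Then slide the loose jaw up until the bar is pressed firmly, but not rammed, against the fixed jaw, and leave it so. The other bars stay in the crate, and the jar, hammer and mug stay where they are.

Things in the scene. Friction and masses are not known exactly. Their poses are not given: they have to be found in the camera images.
- bar: the target: plain solid rectangular aluminium bar, 140 long (its x) x 34 wide (its y) x 28 high (its z), 0.2 to 0.5 kg; origin at the centre of its underside. It starts in any of five side-by-side lanes of the crate, lying along the crate's x, 2 to 3 mm from its neighbours or the crate's side wall
- crate: fixed wooden crate, open at the top and front (its -x side). Origin at table level. Floor 4 thick, front edge at x = -110; side walls inside at y = +-94, back wall inside at x = +110; walls 10 thick, 48 high from the table. Five bars lie along x in lanes at y = -74, -37, 0, 37, 74, front ends just inside the front edge; behind them 45 to 65 is free before the back wall
- round_a: steel round bar, diameter 34, 150 long along its x, in the crate; origin at the middle of its length on its surface, below at the start
- round_b: aluminium round bar, diameter 34, 150 long along its x, in the crate; origin at the middle of its length on its surface, below at the start
- hexagon: steel hexagonal bar, 30 across flats (its height), 34.6 across corners, 150 long along its x, in the crate; origin at the centre of its underside
- channel: aluminium U-channel, groove upward, 34 wide, 34 high, 150 long along its x, 6 thick, in the crate; origin at the centre of its underside
- vise: fixed machine vise; origin at table level under its middle. Flat bed 100 wide (y), from x = -115 to +110, top at z = 30. The jaws stand across it: both are 110 long (y), 30 thick (x) and 26 high (bed to z = 56). The fixed jaw's gripping face is at x = +75, facing -x; the sliding jaw faces it from the -x side and moves along +x
- fixed_jaw: the vise's fixed jaw; origin at the foot of its gripping face, midway along the jaw (vise x = 75, y = 0, z = 30)
- jaw (a joint): travel of the sliding jaw in m: 0 fully open (130 mm between the jaws), growing as it moves towards the fixed jaw; opening = 0.130 - value; about 0.096 when it clamps the bar's 34 mm width. It slides stiffly (2.5 N) and stays where it is left
- jaw_face (a point): middle of the sliding jaw's gripping face, 13 above the bed
- jaw_back (a point): middle of the sliding jaw's flat back (the face to push, 30 behind its gripping face), 13 above the bed
- oil_jar: bystander: jar, diameter 56, 95 high, standing beyond the work; origin under its centre
- mallet: bystander: hammer 240 long lying to the right of the work; origin under its middle, handle to its -x
- mug: bystander: white mug, radius 38, 75 high, beyond the work; origin under its centre
Not all that is in view belongs to the job. Of the things like the vise, leave any that is orange, pink or yellow; of the rest the larger one is meant.

How it is judged:
On the way:
1. the sliding jaw presses the bar against the fixed jaw with more than 4 N for 0.2 s (contact force between bar and fixed_jaw above 4 N and value of joint jaw above 0.092 m), for 0.2 s.
At the end, for the whole second after the job is handed in: Bar flat on the vise bed, wide side down (3 mm), against the fixed jaw (3 mm), parallel to it (0.04 rad), centred along it (20 mm), at rest; sliding jaw up against it (3 mm). The other four bars in the crate, middles -60 to +50 mm along its x and within its side walls (x of bar in the frame of vise between 0.055 and 0.061 m and y of bar in the frame of vise between -0.02 and 0.02 m and z of bar in the frame of vise between 0.027 and 0.033 m and angle between the x axis of bar and the y axis of vise, either way round below 0.04 rad and angle between bar's own z axis and vertical below 0.05 rad and value of joint jaw between 0.093 and 0.099 m and linear speed of bar below 0.01 m/s and x of round_a in the frame of crate between -0.06 and 0.05 m and y of round_a in the frame of crate between -0.095 and 0.095 m and height (world z) of each of round_a, round_b, hexagon, channel below 0.06 m and x of round_b in the frame of crate between -0.06 and 0.05 m and y of round_b in the frame of crate between -0.095 and 0.095 m and x of hexagon in the frame of crate between -0.06 and 0.05 m and y of hexagon in the frame of crate between -0.095 and 0.095 m and x of channel in the frame of crate between -0.06 and 0.05 m and y of channel in the frame of crate between -0.095 and 0.095 m); the robot touches nothing.
It fails at once if the bar is dropped into the vise (over 80 N on landing) (contact force between bar and vise above 80 N and value of joint jaw below 0.05 m).
It fails at once if the bar is rammed against the fixed jaw (over 60 N) (contact force between bar and fixed_jaw above 60 N).
It fails at once if the jar is shifted by more than 30 mm (distance of oil_jar from where it was at the start of the episode above 0.03 m).
It fails at once if the hammer is shifted by more than 30 mm (distance of mallet from where it was at the start of the episode above 0.03 m).
It fails at once if the mug is shifted by more than 30 mm (distance of mug from where it was at the start of the episode above 0.03 m).
It also fails if it takes over 69 s, if anything falls off the work surface, if the arm or the gripper's body presses on something with over 40 N, if the wrist force passes 120 N, or if a joint passes its speed limit or range.

ROBOT

A 6-joint arm with a two-finger parallel gripper is mounted at the origin on the work surface. World frame = base frame: x ahead of the robot, y to its left, z up, the work surface at z = 0. Lengths are in m, angles in rad, forces in N, time in s.
With the tool pointing down it reaches from about 0.375 to 0.925 m from the base axis. Payload 5.7 kg.
Tool frame: the origin (TCP) lies midway between the tips of the shut fingers; the grasp point (between the pads) lies 19 mm behind it (env.grip_point_offset is the distance from the TCP to the grasp point, in m); z points along the fingers, y is the line along which they close (so a half turn about z gives the same grasp; the last joint's range is limited). The gripper opens to 85 mm and grips with 20 to 120 N. Pads are 22 mm wide; open, the fingers measure 114 mm over their backs; the gripper's body (76 mm by 85 mm) begins 54 mm behind the grasp point. The pads swing forward as they close: fully open they stand 13 mm farther back than shut.
Start: joints at [-1.341, 0.359, 1.51, -0, 1.272, -0.115], TCP at [0.203, -0.565, 0.201] pointing down, gripper open.
Joint ranges: [-2.97, 2.97], [-1.01, 2.36], [0.21, 2.38], [-0.96, 4.11], [0.2, 2.71], [-2.98, 2.98]. Speed limits (rad/s): [2.39, 2.39, 3.14, 3.14, 3.14, 3.14].

INTERFACE

Orientations are given as a 3x3 rotation matrix whose columns are the frame's x, y, z axes.
In Python, from rig import env gives the robot as it stands. The module is installed in compiled form; this text tells all that it offers.
- The arm moves only by the shell command python3 -m inch 'ROWS' [FORCE]. ROWS is JSON, one flat list of numbers, 7 for each row, row after row: the shift along the tool's x, y, z as a fraction of full scale, then the turn, a rotation vector about the tool's x, y, z as a fraction of full scale, then the opening, from 0 (shut) to 1 (fully open). A call has 1 to 20 rows; each row is the pose to reach, as a shift and turn from the pose commanded when the call began, along the tool's axes at that moment; what a row does not reach only later rows make up. Full scale, the value 1, is 250 mm for a shift and 90 degrees for a turn. A row lasts 1/12 s, in which the tool goes at most 41.7 mm and 7.16 degrees, less where a joint would pass 70% of its speed; a pose out of reach is approached as far as the arm can. A call with a number of a shift or a turn outside -1 to 1 is refused whole. A call with a gripper value outside its range is refused whole. The fingers move at their own pace and stop on an object; FORCE is the grip in N (left out, the last holds). Time passes only in rows, so rows that repeat a pose let the fingers close. It gives the time, the measured TCP pose, the force, the opening and the grip force at its end, in the units of the state.
- env.state(): the state, without advancing time (a new reading comes with each control period).
- env.get_image(name): name is "side" or "top"; returns a dict with "frame" (480x640x3 uint8, red, green, blue), "K" (3x3 intrinsics, pixels), "rvec" (rotation vector, rad) and "tvec" (3), from world to camera coordinates, as OpenCV has them. Camera axes: x right, y down, z forward; pixel columns grow to the right and rows downward; lengths in m; the calibration is good to about 2 mm. A picture is of the moment at which its call begins. There is no depth.
- env.job_done(): hands the job in; it is judged then, once.
The state is a dict: "t": time; "q": joint angles; "qvel": joint speeds; "tau": joint torques, N m; "tcp_pos": TCP position; "orientation": TCP orientation; "force": force on the tool from outside, world axes, zero at the start; "ft_torque": the same for the moment, N m; "finger_gap": finger opening in m; "gripper_force": force on a finger pad.
Only numpy, scipy, OpenCV 4.12 (cv2) and the standard library are available. Lean on these libraries where they do the work, as an engineer would, in place of code of your own. Each camera call takes 0.05 s, during which the arm holds its last target. There are 200 camera calls.

## Working session

There is one attempt and no reset: what is moved stays moved. The work goes in short steps, Python scripts to look and compute and a shell command to move; the robot and the scene stay as the last step left them, time stands still between calls to the robot, and variables do not carry over. Pictures are saved under pics/ and viewed, at most 10 in all, crops included, and the job is handed in when it is done.

```bash
mkdir -p pics
python3 - <<'E'
from rig import env
import cv2
for n in("top","side"):
    d=env.get_image(n); cv2.imwrite(f"pics/{n}0.png",d["frame"][:,:,::-1])
    R=cv2.Rodrigues(d["rvec"])[0]; print(n,d["K"].tolist(),(-R.T@d["tvec"].ravel()),R[2])
s=env.state(); print(s["tcp_pos"],s["orientation"],s["t"],s["finger_gap"])
E
```

```text
top [[444.7211350066362, 0.0, 318.31690358206237], [0.0, 444.7211350066362, 240.93758710085402], [0.0, 0.0, 1.0]] [ 0.4727536  -0.03033317  1.02046592] [ 0.06810817 -0.02881142 -0.99726184]
side [[466.47861765523646, 0.0, 327.9905659706172], [0.0, 466.47861765523646, 242.2421920115374], [0.0, 0.0, 1.0]] [ 0.35801213 -0.77706745  0.60856838] [ 0.19479354  0.77892625 -0.5960951 ]
[ 0.20264184 -0.56400304  0.20070823] [[ 9.41148584e-01  3.37992886e-01 -3.90212825e-04]
 [ 3.37993051e-01 -9.41147099e-01  1.68375032e-03]
 [ 2.01847962e-04 -1.71654845e-03 -9.99998506e-01]] 0.1 0.0850993561255239
```

View pics/top0.png

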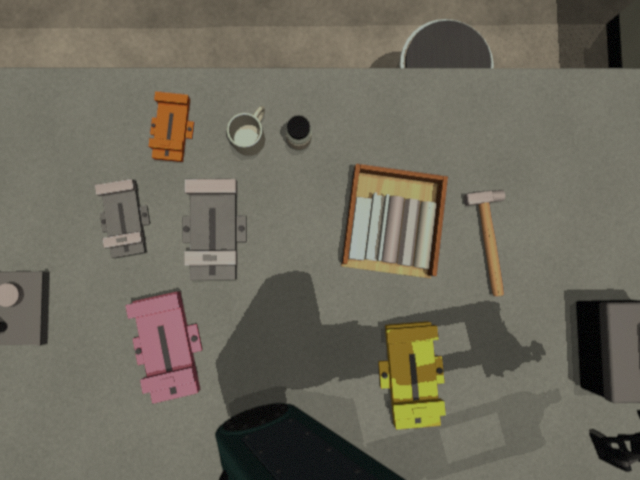

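View pics/side0.png

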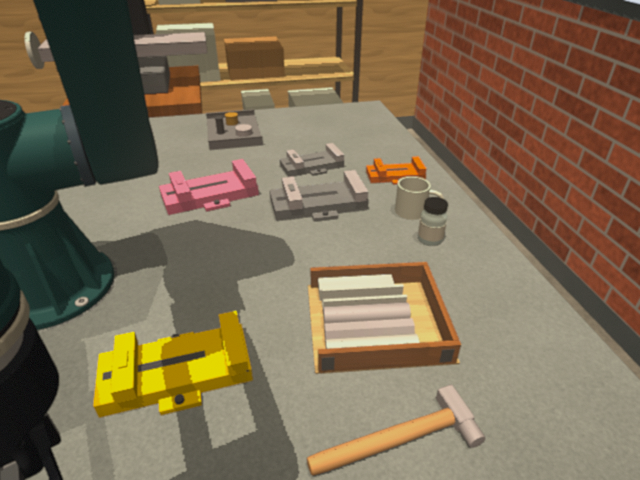

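The top view shows the larger grey vise at about (211,228), with its sliding jaw at the bottom (258). The crate is at about (395,220) with its open front facing down, towards the robot. The jar is at (298,130), the mug at (245,132) and the hammer at (488,240). Next I'll zoom in on the crate and vise.

```bash
cat > h.py <<'E'
import numpy as np, cv2
from rig import env
def ray(d,uv,z):
    R=cv2.Rodrigues(d["rvec"])[0]; c=-R.T@np.ravel(d["tvec"])
    p=cv2.undistortPoints(np.float64(uv).reshape(-1,1,2),d["K"],None).reshape(-1,2)
    v=np.c_[p,np.ones(len(p))]@R; return c+v*((z-c[2])/v[:,2])[:,None]
def crop(im,x,y,w,h,k): return cv2.resize(im[y:y+h,x:x+w,::-1],None,fx=k,fy=k,interpolation=cv2.INTER_CUBIC)
E
python3 - <<'E'
from h import *
t=env.get_image("top"); s=env.get_image("side")
a=crop(t["frame"],335,155,120,130,4.6); b=crop(t["frame"],175,170,80,120,4.6)
h=max(a.shape[0],b.shape[0]); a,b=[cv2.copyMakeBorder(i,0,h-i.shape[0],0,0,0) for i in(a,b)]
cv2.imwrite("pics/c1.png",cv2.hconcat([a,b])[:,:800])
cv2.imwrite("pics/c2.png",crop(s["frame"],300,255,165,120,4.8))
E
```

```text
(no output)
```

View pics/c1.png

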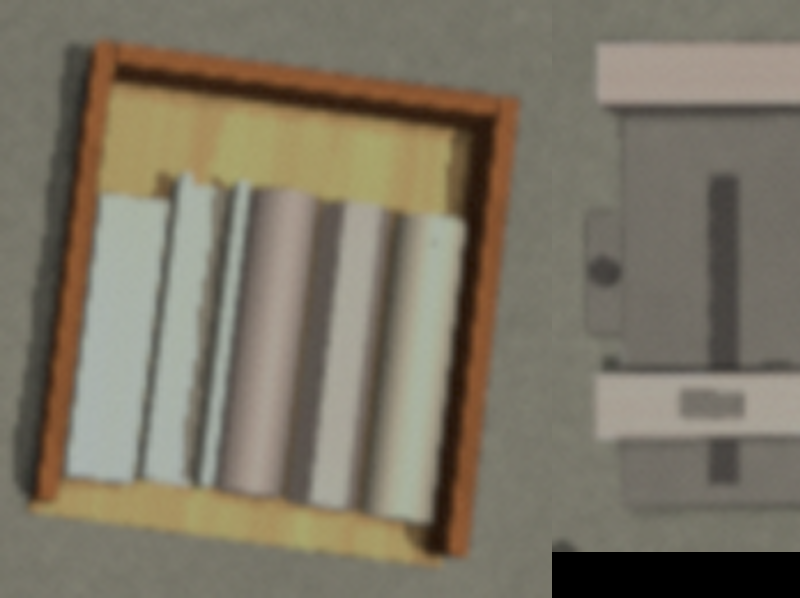

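View pics/c2.png

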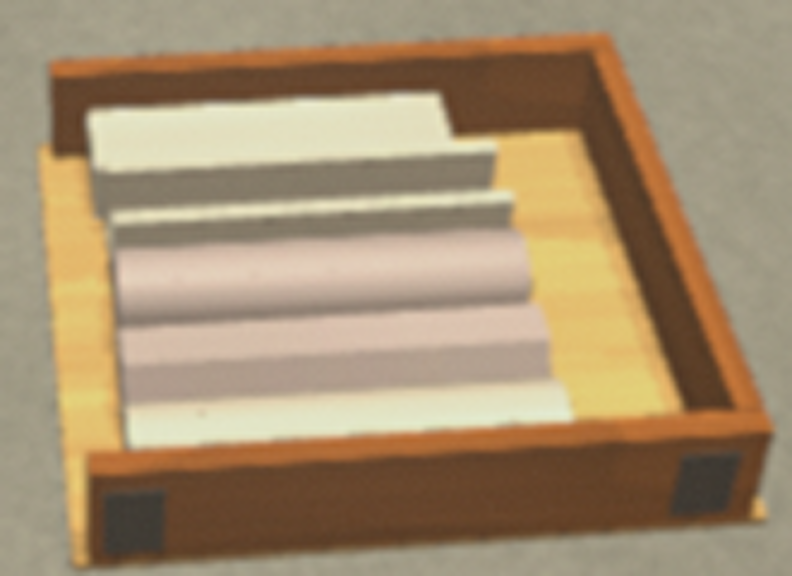

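The bar is the solid flat-topped piece in the leftmost lane (+y side). In the top crop its top runs from (97,195) to (66,477), which is full-frame u 350–371, v 197–260. The open channel is next to it. Now I'll measure its corners and the vise jaws.

Run:
```python
from h import *
t=env.get_image("top"); im=t["frame"]; k=4
def comps(x,y,w,h,f,z,amin,it=0):
    c=cv2.resize(im[y:y+h,x:x+w],None,fx=k,fy=k,interpolation=cv2.INTER_CUBIC)
    m=f(c.astype(int)).astype(np.uint8)
    if it: m=cv2.morphologyEx(m,cv2.MORPH_OPEN,np.ones((it,it)))
    for ct in cv2.findContours(m,cv2.RETR_EXTERNAL,cv2.CHAIN_APPROX_NONE)[0]:
        if cv2.contourArea(ct)<amin*k*k: continue
        b=cv2.boxPoints(cv2.minAreaRect(ct)); px=(b+.5)/k-.5+[x,y]
        P=ray(t,px,z)[:,:2]; e1=P[1]-P[0]; e2=P[2]-P[1]; L=e1 if np.hypot(*e1)>np.hypot(*e2) else e2
        print(px.round(1).tolist(),"c",P.mean(0).round(4),"size",round(np.hypot(*e1),4),round(np.hypot(*e2),4),"yaw",round(np.degrees(np.arctan2(L[1],L[0]))%180,2))
print(im[225,[348,352,355,360,364,367,369,371,375,380]].tolist(), im[186,190:194].tolist(),im[258,190:194].tolist(),im[225,190:192].tolist())
print("bar");comps(346,190,28,75,lambda c:(c.min(2)>125)&(c[:,:,0]-c[:,:,2]<25),.032,300,7)
print("jaws");comps(175,170,75,120,lambda c:(c[:,:,0]>140),.056,200,7)
print("wood");comps(335,155,120,130,lambda c:(c[:,:,0]-c[:,:,2]>70)&(c[:,:,0]-c[:,:,1]>40),.048,100)
print("jar",ray(t,[[298,128]],.095),"mug",ray(t,[[245,130]],.075),"mallet head",ray(t,[[486,198]],.02))
```

```text
[[114, 70, 42], [114, 89, 70], [168, 177, 171], [170, 179, 170], [169, 177, 168], [158, 164, 153], [107, 107, 100], [163, 171, 161], [170, 179, 166], [95, 91, 81]] [[168, 155, 144], [167, 155, 143], [166, 154, 142], [167, 154, 143]] [[170, 161, 150], [168, 160, 149], [169, 160, 150], [169, 161, 150]] [[106, 102, 93], [110, 106, 98]]
bar
[[348.7, 258.0], [356.5, 196.5], [371.4, 198.4], [363.5, 259.9]] c [ 0.5683 -0.1527] size 0.1396 0.0337 yaw 171.75
jaws
[[183.9, 251.1], [234.6, 251.1], [234.6, 265.1], [183.9, 265.1]] c [0.5038 0.1772] size 0.1087 0.0302 yaw 89.41
[[184.1, 178.6], [234.4, 178.6], [234.4, 191.6], [184.1, 191.6]] c [0.6628 0.178 ] size 0.1089 0.0287 yaw 89.67
wood
[[342.5, 262.7], [355.7, 163.9], [448.7, 176.3], [435.5, 275.1]] c [ 0.5859 -0.2303] size 0.2217 0.21 yaw 171.51
jar [[ 0.77645689 -0.01675651  0.095     ]] mug [[0.77889163 0.09788711 0.075     ]] mallet head [[ 0.6361285  -0.44542023  0.02      ]]
```

```bash
cat >> h.py <<'E'
def go(p,yaw):
    """tool shift (fractions of 250mm) and turn (fractions of 90deg) to put TCP at p, pointing down, tool x at yaw deg"""
    s=env.state(); R=np.array(s["orientation"]); c,n=np.cos(np.radians(yaw)),np.sin(np.radians(yaw))
    T=np.array([[c,n,0],[n,-c,0],[0,0,-1]])
    print("from",np.round(s["tcp_pos"],4),"shift",(R.T@(np.array(p)-s["tcp_pos"])/.25).round(3),"turn",(cv2.Rodrigues(R.T@T)[0].ravel()/(np.pi/2)).round(3))
E
python3 - <<'E'
from h import *
t=env.get_image("top")
f=ray(t,[[342,266.3],[430.7,277.2]],.004)[:,:2]; u=np.array([.9897,-.1435]); c=np.array([.5683,-.1527])
print(f,(f-c)@u)
go([.662,-.1665,.2],81.75)
E
```

```text
[[ 0.48352714 -0.11319107]
 [ 0.45624284 -0.31678303]] [-0.08956923 -0.08735705]
from [ 0.2027 -0.5644  0.2012] shift [ 2.267 -0.877  0.006] turn [-0.    -0.    -0.689]
```

```bash
python3 -m inch '[1,-0.4,0,0,0,0,0, 1,-0.4,0,0,0,0,0, 1,-0.4,0,0,0,0,0, 1,-0.4,0,0,0,0,0, 1,-0.4,0,0,0,0,0, 1,-0.4,0,0,0,0,0, 1,-0.4,0,0,0,0,0, 1,-0.4,0,0,0,0,0, 1,-0.4,0,0,0,0,0]' 40
python3 -m inch '[1,-0.4,0,0,0,0,0, 1,-0.4,0,0,0,0,0, 1,-0.4,0,0,0,0,0, 1,-0.4,0,0,0,0,0, 1,-0.4,0,0,0,0,0, 1,-0.4,0,0,0,0,0, 1,-0.4,0,0,0,0,0, 1,-0.4,0,0,0,0,0, 1,-0.4,0,0,0,0,0]'
python3 -m inch '[0.267,-0.077,0,0,0,-0.689,0, 0.267,-0.077,0,0,0,-0.689,0, 0.267,-0.077,0,0,0,-0.689,0, 0.267,-0.077,0,0,0,-0.689,0, 0.267,-0.077,0,0,0,-0.689,0, 0.267,-0.077,0,0,0,-0.689,0, 0.267,-0.077,0,0,0,-0.689,0, 0.267,-0.077,0,0,0,-0.689,0, 0.267,-0.077,0,0,0,-0.689,0, 0.267,-0.077,0,0,0,-0.689,0, 0.267,-0.077,0,0,0,-0.689,0, 0.267,-0.077,0,0,0,-0.689,0]'
python3 -c "
from h import *
go([.662,-.1665,.02],81.75)"
```

```text
t: 1.05
tcp_pos: [0.4049, -0.3853, 0.2015]
orientation: [[0.94, 0.341, -0.0], [0.341, -0.94, -0.0], [-0.0, 0.0, -1.0]]
force: [-0.6, 0.4, 0.2]
finger_gap: -0.0002
gripper_force: 0.0
t: 1.8
tcp_pos: [0.6056, -0.2082, 0.2011]
orientation: [[0.941, 0.339, -0.001], [0.339, -0.941, -0.001], [-0.001, 0.0, -1.0]]
force: [-0.9, 0.2, 0.3]
finger_gap: -0.0001
gripper_force: 0.0
t: 2.8
tcp_pos: [0.6613, -0.1682, 0.2015]
orientation: [[0.147, 0.989, -0.0], [0.989, -0.147, -0.0], [-0.0, -0.0, -1.0]]
force: [0.0, -0.3, 0.2]
finger_gap: -0.0002
gripper_force: 0.0
from [ 0.6613 -0.1682  0.2015] shift [0.007 0.002 0.726] turn [-0.     0.    -0.003]
```

```bash
python3 -m inch '[0.007,0.002,0.15,0,0,0,0, 0.007,0.002,0.3,0,0,0,0, 0.007,0.002,0.42,0,0,0,0, 0.007,0.002,0.5,0,0,0,0, 0.007,0.002,0.56,0,0,0,0, 0.007,0.002,0.6,0,0,0,0, 0.007,0.002,0.64,0,0,0,0, 0.007,0.002,0.67,0,0,0,0, 0.007,0.002,0.70,0,0,0,0, 0.007,0.002,0.725,0,0,0,0, 0.007,0.002,0.725,0,0,0,0]'
python3 - <<'E'
from h import *
s=env.get_image("side");t=env.get_image("top")
a=crop(s["frame"],290,200,180,180,3);b=crop(t["frame"],330,150,120,130,4)
cv2.imwrite("pics/d.png",cv2.hconcat([a[:520],cv2.copyMakeBorder(b,0,max(0,520-b.shape[0]),0,0,0)])[:, :800] if False else cv2.resize(cv2.hconcat([a[:520],b[:520]]),(800,407)))
E
```

```text
t: 3.72
tcp_pos: [0.6623, -0.1649, 0.0193]
orientation: [[0.143, 0.99, -0.001], [0.99, -0.143, 0.0], [0.0, -0.001, -1.0]]
force: [0.0, 0.1, -0.5]
finger_gap: 0.0003
gripper_force: 0.0
```

View pics/d.png

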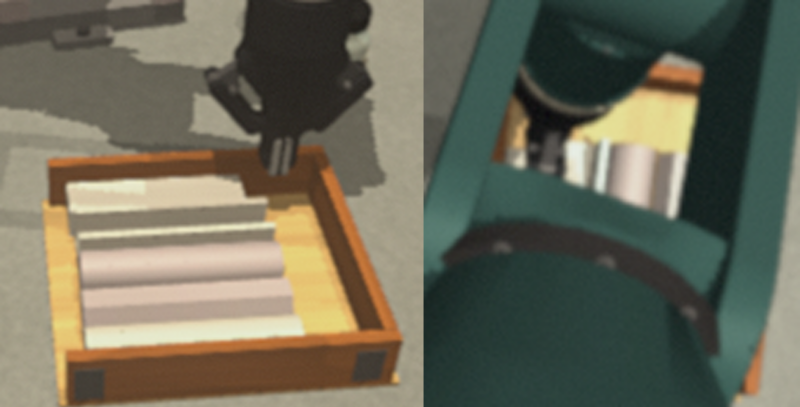

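The fingers stand behind the bar, at (280,160) in the left half of the picture, clear of the channel and the back wall. Pushing forward.

```bash
python3 -m inch '[0,-0.015,0,0,0,0,0, 0,-0.03,0,0,0,0,0, 0,-0.045,0,0,0,0,0, 0,-0.06,0,0,0,0,0, 0,-0.075,0,0,0,0,0, 0,-0.09,0,0,0,0,0, 0,-0.105,0,0,0,0,0, 0,-0.12,0,0,0,0,0, 0,-0.135,0,0,0,0,0, 0,-0.15,0,0,0,0,0, 0,-0.165,0,0,0,0,0, 0,-0.18,0,0,0,0,0, 0,-0.195,0,0,0,0,0, 0,-0.21,0,0,0,0,0, 0,-0.225,0,0,0,0,0, 0,-0.24,0,0,0,0,0, 0,-0.255,0,0,0,0,0]'
python3 -m inch '[0,-0.015,0,0,0,0,0, 0,-0.03,0,0,0,0,0, 0,-0.045,0,0,0,0,0, 0,-0.06,0,0,0,0,0, 0,-0.075,0,0,0,0,0, 0,-0.09,0,0,0,0,0, 0,-0.105,0,0,0,0,0, 0,-0.12,0,0,0,0,0, 0,-0.135,0,0,0,0,0, 0,-0.15,0,0,0,0,0, 0,-0.165,0,0,0,0,0, 0,-0.18,0,0,0,0,0, 0,-0.195,0,0,0,0,0, 0,-0.21,0,0,0,0,0, 0,-0.225,0,0,0,0,0, 0,-0.24,0,0,0,0,0,0,-0.245,0,0,0,0,0]'
python3 - <<'E'
from h import *
s=env.get_image("side")
cv2.imwrite("pics/e.png",crop(s["frame"],230,180,240,190,3))
E
```

```text
t: 5.23
tcp_pos: [0.5994, -0.1559, 0.0203]
orientation: [[0.143, 0.99, -0.0], [0.99, -0.143, 0.0], [0.0, -0.0, -1.0]]
force: [-0.3, 0.7, 0.1]
finger_gap: -0.0001
gripper_force: 0.0
t: 6.65
tcp_pos: [0.5382, -0.1469, 0.0202]
orientation: [[0.143, 0.99, -0.001], [0.99, -0.143, 0.0], [0.0, -0.001, -1.0]]
force: [0.0, 0.4, -0.1]
finger_gap: 0.0001
gripper_force: 0.0
```

View pics/e.png

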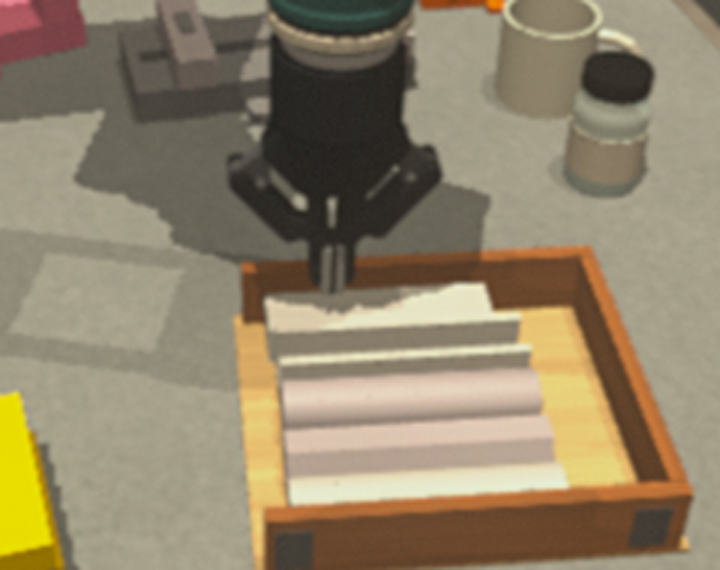

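Run:
```python
from h import *
s=env.get_image("side"); p=np.array(env.state()["tcp_pos"])
q=np.array([p,p+[0,0,.05],[.5683,-.1527,.032],[.6376,-.1627,.032],[.499,-.1427,.032],[.499,-.1427,.004]])
uv=cv2.projectPoints(q,s["rvec"],s["tvec"],s["K"],None)[0].reshape(-1,2); print(uv.round(1).tolist()); print(((uv-[230,180])*3).round().tolist(), env.state()["q"])
```

```text
[[339.4, 286.0], [340.1, 265.4], [355.6, 280.9], [392.5, 278.9], [318.2, 282.9], [318.3, 294.0]]
[[328.0, 318.0], [330.0, 256.0], [377.0, 303.0], [488.0, 297.0], [265.0, 309.0], [265.0, 342.0]] [-3.90255606e-01  5.24403819e-01  1.77623089e+00  9.41218530e-05
  8.41253571e-01 -2.46539400e-01]
```

The bar hasn't moved. The fingertips show about 8 px (~20 mm) above where the TCP projects, so they passed over it. I'll probe gently downward to find the true tip height.

```bash
for i in 1 2 3; do :; done
python3 -m inch '[0,0,0.008,0,0,0,0, 0,0,0.016,0,0,0,0, 0,0,0.016,0,0,0,0]' | egrep 'tcp|^force'
python3 -m inch '[0,0,0.008,0,0,0,0, 0,0,0.016,0,0,0,0, 0,0,0.016,0,0,0,0]' | egrep 'tcp|^force'
```

```text
tcp_pos: [0.5391, -0.1471, 0.0158]
force: [-0.4, 0.4, -0.5]
tcp_pos: [0.5389, -0.147, 0.0118]
force: [0.6, 0.7, -0.8]
```

```bash
python3 -m inch '[0,0,0.006,0,0,0,0, 0,0,0.006,0,0,0,0]' | egrep 'tcp|^force'
python3 - <<'E'
from h import *
s=env.get_image("side")
cv2.imwrite("pics/f.png",crop(s["frame"],290,220,110,85,7))
E
```

```text
tcp_pos: [0.539, -0.1471, 0.0105]
force: [-0.9, 0.1, 0.6]
```

View pics/f.png

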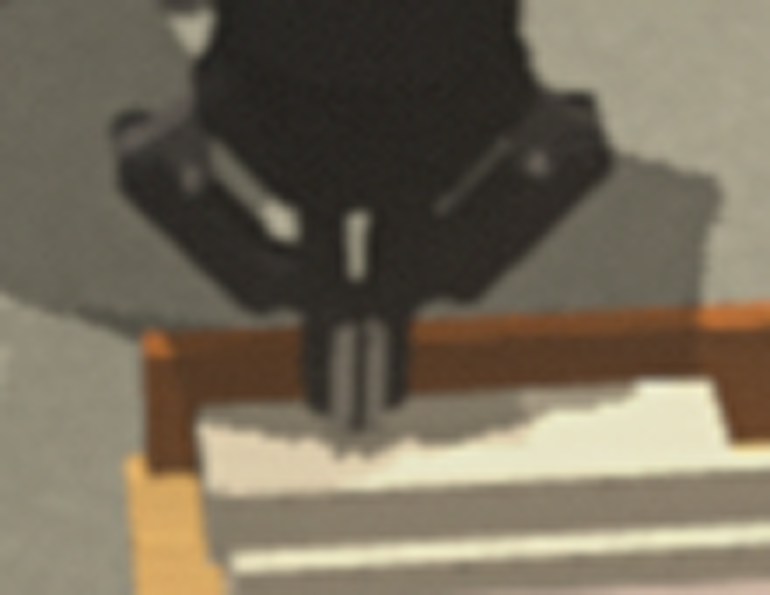

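The tip, at about (341,281) full frame, hovers just above the bar's top and its shadow is almost touching it. I'll keep probing for contact.

```bash
for k in 1; do 
python3 -m inch '[0,0,0.006,0,0,0,0, 0,0,0.006,0,0,0,0]' | egrep 'tcp|^force'
python3 -m inch '[0,0,0.006,0,0,0,0, 0,0,0.006,0,0,0,0]' | egrep 'tcp|^force'
python3 -m inch '[0,0,0.006,0,0,0,0, 0,0,0.006,0,0,0,0]' | egrep 'tcp|^force'; done
```

```text
tcp_pos: [0.539, -0.1471, 0.0091]
force: [0.4, 0.3, 0.2]
tcp_pos: [0.539, -0.1471, 0.0076]
force: [-0.1, -0.7, -0.3]
tcp_pos: [0.539, -0.1471, 0.0061]
force: [-0.4, -0.1, 0.2]
```

```bash
python3 -m inch '[0,0,0.006,0,0,0,0, 0,0,0.006,0,0,0,0]' | egrep 'tcp|^force'
python3 -m inch '[0,0,0.006,0,0,0,0, 0,0,0.006,0,0,0,0]' | egrep 'tcp|^force'
python3 - <<'E'
from h import *
im=env.get_image("side")["frame"].astype(int)
t=env.get_image("top")
cv2.imwrite("pics/g.png",cv2.hconcat([crop(im.astype(np.uint8),310,250,60,60,6),crop(t["frame"],330,150,70,60,6)]))
E
```

```text
tcp_pos: [0.539, -0.1471, 0.0045]
force: [0.1, 0.2, -0.5]
tcp_pos: [0.539, -0.1471, 0.003]
force: [-1.0, -0.5, 0.1]
```

View pics/g.png

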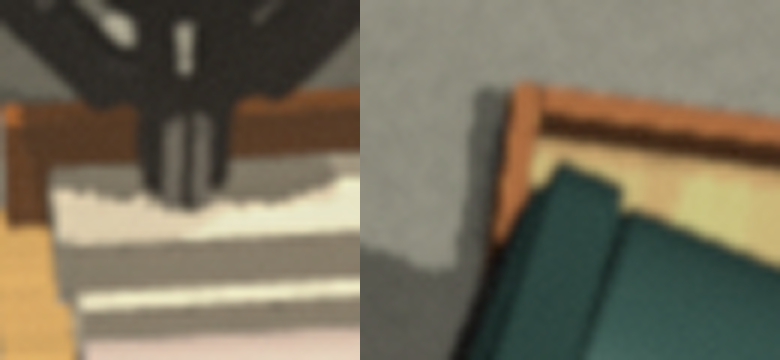

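```bash
for i in 1; do python3 -m inch '[0,0,0.006,0,0,0,0, 0,0,0.006,0,0,0,0]' | egrep 'tcp|^force'
python3 -m inch '[0,0,0.006,0,0,0,0, 0,0,0.006,0,0,0,0]' | egrep 'tcp|^force'
python3 -m inch '[0,0,0.006,0,0,0,0, 0,0,0.006,0,0,0,0]' | egrep 'tcp|^force'; done
```

```text
tcp_pos: [0.5393, -0.1473, 0.0023]
force: [-0.5, -0.1, 6.3]
tcp_pos: [0.5394, -0.1472, 0.0022]
force: [-4.8, 2.0, 21.5]
tcp_pos: [0.5395, -0.1473, 0.0021]
force: [-8.3, 2.9, 35.4]
```

Contact is at reported z = 0.0023 on the bar's top, whose true height is 0.032. The real fingertips are therefore about 29.5 mm higher than reported, and I'll apply that offset. Next I back off and go behind the bar again, lower this time.

```bash
python3 -m inch '[0,0,-0.04,0,0,0,0, 0,0,-0.1,0,0,0,0, 0,0,-0.16,0,0,0,0, 0,0.12,-0.16,0,0,0,0, 0,0.26,-0.16,0,0,0,0, 0,0.4,-0.16,0,0,0,0, 0,0.48,-0.16,0,0,0,0, 0,0.5,-0.16,0,0,0,0, 0,0.5,-0.16,0,0,0,0, 0,0.5,-0.16,0,0,0,0]' | egrep 'tcp|^force'
python3 - <<'E'
from h import *
for n in("side","top"):
    d=env.get_image(n); p=np.array(env.state()["tcp_pos"])
    uv=cv2.projectPoints(np.array([p,p+[0,0,.0295]]),d["rvec"],d["tvec"],d["K"],None)[0].reshape(-1,2); print(n,uv.round(1).tolist())
    x,y=uv[1].astype(int)-30; c=crop(d["frame"],x,y,60,60,6); cv2.imwrite("pics/h_%s.png"%n,c); print(x,y)
a=[cv2.imread("pics/h_%s.png"%n) for n in("side","top")]; cv2.imwrite("pics/h.png",cv2.hconcat(a))
go([.665,-.1665,-.010],81.75)
E
```

```text
tcp_pos: [0.6612, -0.1646, 0.038]
force: [0.2, -0.5, 0.0]
side [[404.7, 275.2], [406.5, 263.0]]
376 233
top [[364.9, 186.7], [366.7, 184.1]]
336 154
from [ 0.6606 -0.1645  0.0382] shift [-0.006  0.019  0.193] turn [-0.002 -0.     0.   ]
```

View pics/h.png

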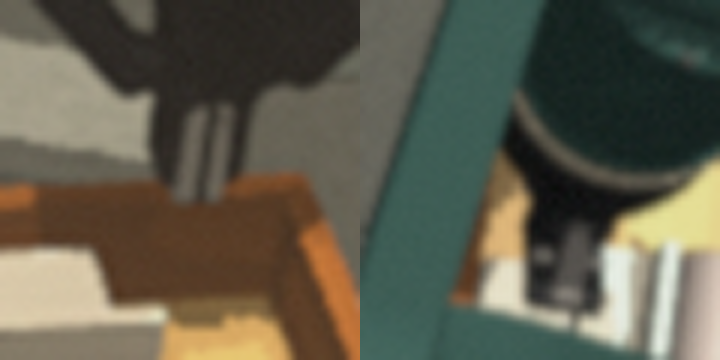

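Run:
```python
from h import *
P=[];D=[env.get_image(n) for n in("side","top")]
for d in D: P.append(d["K"]@np.c_[cv2.Rodrigues(d["rvec"])[0],np.ravel(d["tvec"])])
def tri(a,b):
    X=cv2.triangulatePoints(P[0],P[1],np.float64(a).reshape(2,1),np.float64(b).reshape(2,1)).ravel(); X=X[:3]/X[3]
    e=[(cv2.projectPoints(X[None],d["rvec"],d["tvec"],d["K"],None)[0].ravel()-q).round(1).tolist() for d,q in zip(D,(a,b))]
    return X.round(4),e
print("tip",tri((408.5,265),(371,203)))
# checks: bar back far corner etc. in the two views
print("bar front far",tri((318.3,278),(348.7,258)))
print("jar lid", tri((435,205),(298,128)))
for n,q in(("back edge centre",[.6376,-.1627,.032]),("yard",[.6612,-.1646,.068])):
    print(n,[cv2.projectPoints(np.array([q]),d["rvec"],d["tvec"],d["K"],None)[0].ravel().round(1) for d in D])
np.save("D.npy",0)
s=env.state(); print(s["q"])
```

```text
tip (array([ 0.6382, -0.1785,  0.0757]), [[-10.4, 1.1], [2.9, -9.4]])
bar front far (array([ 0.5022, -0.1265,  0.0297]), [[-0.3, 0.0], [0.0, -0.3]])
jar lid (array([ 0.7797, -0.0168,  0.0866]), [[-0.2, 0.0], [0.1, -0.2]])
back edge centre [array([392.5, 278.9]), array([363.9, 197.3])]
yard [array([406.8, 262.8]), array([366.8, 183.8])]
[-3.45496290e-01  6.35000557e-01  1.47004755e+00  5.70280098e-05
  1.03824152e+00 -2.01585453e-01]
```

The cameras agree on the fixed objects. In the top view the linkage hides the tip, so its apparent offset there doesn't count. In the side view the tip matches the 29.5 mm offset. Inserting behind the bar.

```bash
python3 -m inch '[-0.006,0.019,0.03,0,0,0,0, -0.006,0.019,0.05,0,0,0,0, -0.006,0.019,0.07,0,0,0,0, -0.006,0.019,0.09,0,0,0,0, -0.006,0.019,0.11,0,0,0,0, -0.006,0.019,0.13,0,0,0,0, -0.006,0.019,0.14,0,0,0,0, -0.006,0.019,0.14,0,0,0,0]' | egrep 'tcp|^force'
python3 -m inch '[0,0,0.01,0,0,0,0, 0,0,0.02,0,0,0,0, 0,0,0.03,0,0,0,0, 0,0,0.04,0,0,0,0, 0,0,0.05,0,0,0,0, 0,0,0.05,0,0,0,0]' | egrep 'tcp|^force'
python3 -m inch '[0,-0.012,0,0,0,0,0, 0,-0.024,0,0,0,0,0, 0,-0.036,0,0,0,0,0, 0,-0.048,0,0,0,0,0, 0,-0.06,0,0,0,0,0, 0,-0.072,0,0,0,0,0, 0,-0.084,0,0,0,0,0]' | egrep 'tcp|^force'
python3 - <<'E'
from h import *
s=env.get_image("side"); im=s["frame"]; cv2.imwrite("pics/i.png",crop(im,280,230,130,80,6));
E
```

```text
tcp_pos: [0.6666, -0.167, 0.0027]
force: [-0.5, -0.6, -0.1]
tcp_pos: [0.6669, -0.1671, -0.0094]
force: [-0.9, -0.3, 0.1]
tcp_pos: [0.6474, -0.1645, -0.0084]
force: [2.5, -0.3, 0.0]
```

Contact at 2.5 N with the tip at reported z −0.008, which is below the reported floor, so the offset is confirmed. I continue to push 110 mm.

```bash
python3 -m inch '[0,-0.015,0,0,0,0,0, 0,-0.03,0,0,0,0,0, 0,-0.045,0,0,0,0,0, 0,-0.06,0,0,0,0,0, 0,-0.075,0,0,0,0,0, 0,-0.09,0,0,0,0,0, 0,-0.105,0,0,0,0,0, 0,-0.12,0,0,0,0,0, 0,-0.135,0,0,0,0,0, 0,-0.15,0,0,0,0,0, 0,-0.165,0,0,0,0,0, 0,-0.18,0,0,0,0,0, 0,-0.195,0,0,0,0,0, 0,-0.21,0,0,0,0,0, 0,-0.225,0,0,0,0,0]' | egrep 'tcp|^force'
python3 -m inch '[0,-0.015,0,0,0,0,0, 0,-0.03,0,0,0,0,0, 0,-0.045,0,0,0,0,0, 0,-0.06,0,0,0,0,0, 0,-0.075,0,0,0,0,0, 0,-0.09,0,0,0,0,0, 0,-0.105,0,0,0,0,0, 0,-0.12,0,0,0,0,0, 0,-0.135,0,0,0,0,0, 0,-0.15,0,0,0,0,0, 0,-0.165,0,0,0,0,0, 0,-0.18,0,0,0,0,0, 0,-0.195,0,0,0,0,0, 0,-0.207,0,0,0,0,0, 0,-0.215,0,0,0,0,0,0,-0.215,0,0,0,0,0]' | egrep 'tcp|^force'
python3 -m inch '[0,0.02,0,0,0,0,0, 0,0.02,-0.1,0,0,0,0, 0,0.02,-0.25,0,0,0,0, 0,0.02,-0.4,0,0,0,0, 0,0.15,-0.5,0,0,0,0, 0,0.3,-0.5,0,0,0,0, 0,0.45,-0.5,0,0,0,0, 0,0.6,-0.5,0,0,0,0,0,0.6,-0.5,0,0,0,0]' | egrep 'tcp|^force'
python3 - <<'E'
from h import *
s=env.get_image("side"); t=env.get_image("top")
a=crop(s["frame"],220,210,250,170,3); cv2.imwrite("pics/j.png",a)
np.save("top.npy",t["frame"]); np.save("side.npy",s["frame"])
E
```

```text
tcp_pos: [0.591, -0.1563, -0.0085]
force: [4.9, -0.9, 2.1]
tcp_pos: [0.5396, -0.1493, -0.0076]
force: [6.7, -1.3, 6.7]
tcp_pos: [0.6908, -0.1707, 0.1151]
force: [1.8, -1.5, 0.2]
```

View pics/j.png

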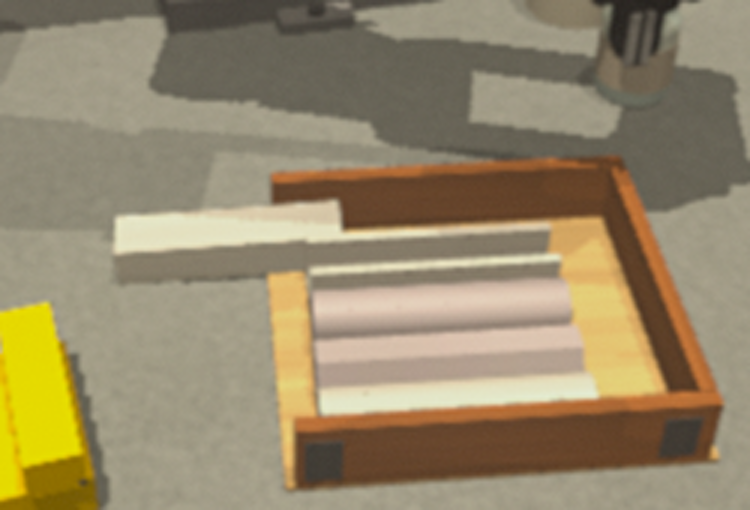

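The bar now projects well out of the crate front, from (115,215) to (340,203) in the crop, and the other four bars are undisturbed. Now I compute the grasp.

Run:
```python
from h import *
s=env.get_image("side"); g=lambda x,y:(x/3+220-.33,y/3+210-.33)
F=ray(s,[g(115,215),g(117,253)],.029)[:,:2]; B=ray(s,[g(340,203)],.032)[:,:2]
print("front far/near",F.round(4),np.hypot(*(F[0]-F[1])),"back far",B,np.hypot(*(F[0]-B[0])))
# top view: tip hidden? use mask for bar
im=env.get_image("top"); 
m=(im["frame"].min(2)>150); m[:, :340]=0; m[:250]=0; m[:,400:]=0; m[330:]=0
ct=max(cv2.findContours(m.astype(np.uint8),cv2.RETR_EXTERNAL,cv2.CHAIN_APPROX_NONE)[0],key=cv2.contourArea)
b=cv2.boxPoints(cv2.minAreaRect(ct)); P=ray(im,b,.031)[:,:2]; print(b.round(1).tolist(),P.round(4).tolist())
u=np.array([.9897,-.1435]); v=np.array([.1435,.9897])
c0=np.array([.5683,-.1527]); print("est centre by push", (np.array([.5396,-.1493])-u*(.0145+.07)).round(4), [( (q-c0)@u,(q-c0)@v) for q in (F[0],F[1],B[0])])
```

```text
front far/near [[ 0.3911 -0.1099]
 [ 0.3882 -0.1447]] 0.0348918969351191 back far [[ 0.52957804 -0.13349706]] 0.14051210357310395Traceback (most recent call last):
  File "<stdin>", line 8, in <module>
ValueError: max() iterable argument is empty
```

```bash
python3 -c "
from h import *
go([.456,-.138,.115],-8.25)"
```

```text
from [ 0.683  -0.169   0.1145] shift [-0.007 -0.916  0.003] turn [-0.003  0.002  1.   ]
```

```bash
python3 -m inch '[0,-0.2,0,0,0,0.08,1, 0,-0.4,0,0,0,0.16,1, 0,-0.6,0,0,0,0.24,1, 0,-0.8,0,0,0,0.32,1, 0,-0.916,0,0,0,0.4,1, 0,-0.916,0,0,0,0.5,1, 0,-0.916,0,0,0,0.58,1, 0,-0.916,0,0,0,0.66,1, 0,-0.916,0,0,0,0.74,1, 0,-0.916,0,0,0,0.82,1, 0,-0.916,0,0,0,0.9,1, 0,-0.916,0,0,0,1,1, 0,-0.916,0,0,0,1,1, 0,-0.916,0,0,0,1,1,0,-0.916,0,0,0,1,1,0,-0.916,0,0,0,1,1]'
python3 -c "
from h import *
go([.456,-.138,-.024],-8.25)"
```

```text
t: 16.6
tcp_pos: [0.4582, -0.1367, 0.1162]
orientation: [[0.99, -0.141, -0.001], [-0.141, -0.99, 0.001], [-0.001, -0.0, -1.0]]
force: [-0.3, 0.7, 0.1]
finger_gap: 0.0854
gripper_force: 0.0
from [ 0.4582 -0.1367  0.1162] shift [-0.007  0.007  0.561] turn [-0.     0.001  0.002]
```

Descend, slowly at the end, and check the force before closing.

```bash
python3 -m inch '[-0.007,0.007,0.08,0,0,0,1, -0.007,0.007,0.16,0,0,0,1, -0.007,0.007,0.24,0,0,0,1, -0.007,0.007,0.3,0,0,0,1, -0.007,0.007,0.35,0,0,0,1, -0.007,0.007,0.39,0,0,0,1, -0.007,0.007,0.42,0,0,0,1, -0.007,0.007,0.45,0,0,0,1, -0.007,0.007,0.45,0,0,0,1]' | egrep 'tcp|^force'
python3 -m inch '[0,0,0.02,0,0,0,1, 0,0,0.04,0,0,0,1, 0,0,0.06,0,0,0,1, 0,0,0.07,0,0,0,1, 0,0,0.07,0,0,0,1]' | egrep 'tcp|^force'
python3 -m inch '[0,0,0.01,0,0,0,1, 0,0,0.02,0,0,0,1, 0,0,0.03,0,0,0,1, 0,0,0.04,0,0,0,1,0,0,0.04,0,0,0,1]' | egrep 'tcp|^force'
```

```text
tcp_pos: [0.4566, -0.1383, 0.0027]
force: [-0.2, 0.3, -0.2]
tcp_pos: [0.4572, -0.1385, -0.0142]
force: [0.2, 0.1, 0.3]
tcp_pos: [0.4572, -0.1385, -0.0242]
force: [-0.2, 0.5, 0.0]
```

```bash
python3 -m inch '[0,0,0,0,0,0,0.5, 0,0,0,0,0,0,0.4, 0,0,0,0,0,0,0.35, 0,0,0,0,0,0,0.3, 0,0,0,0,0,0,0.2, 0,0,0,0,0,0,0.1, 0,0,0,0,0,0,0.1, 0,0,0,0,0,0,0.1, 0,0,0,0,0,0,0.1]' 70
python3 -m inch '[0,0,-0.01,0,0,0,0.1, 0,0,-0.03,0,0,0,0.1, 0,0,-0.05,0,0,0,0.1, 0,0,-0.05,0,0,0,0.1]'
```

```text
t: 18.93
tcp_pos: [0.4574, -0.1383, -0.0233]
orientation: [[0.99, -0.143, -0.0], [-0.143, -0.99, 0.001], [-0.0, -0.0, -1.0]]
force: [0.1, 3.2, 6.0]
finger_gap: 0.0325
gripper_force: 68.9
t: 19.27
tcp_pos: [0.4579, -0.1389, -0.0105]
orientation: [[0.99, -0.143, 0.001], [-0.143, -0.99, -0.0], [0.001, 0.0, -1.0]]
force: [0.3, -1.3, -3.9]
finger_gap: 0.0331
gripper_force: 69.9
```

Gripped: gap 33 mm at 70 N, load about 4 N. Lift, then carry to the vise.

```bash
python3 -m inch '[-0.02,0,-0.1,0,0,0,0.1, -0.05,0,-0.2,0,0,0,0.1, -0.05,0,-0.3,0,0,0,0.1, -0.05,0,-0.4,0,0,0,0.1, -0.05,0,-0.48,0,0,0,0.1, -0.05,0,-0.52,0,0,0,0.1, -0.05,-0.08,-0.52,0,0,-0.06,0.1, -0.05,-0.2,-0.52,0,0,-0.12,0.1, -0.05,-0.32,-0.52,0,0,-0.18,0.1, -0.05,-0.44,-0.52,0,0,-0.24,0.1, -0.05,-0.56,-0.52,0,0,-0.3,0.1, -0.05,-0.68,-0.52,0,0,-0.36,0.1, -0.05,-0.8,-0.52,0,0,-0.42,0.1, -0.05,-0.88,-0.52,0,0,-0.48,0.1, -0.05,-0.92,-0.52,0,0,-0.52,0.1, -0.05,-0.92,-0.52,0,0,-0.54,0.1, -0.05,-0.92,-0.52,0,0,-0.54,0.1]'
python3 -c "
from h import *
go([.595,.1775,.09],89.6)"
```

```text
t: 20.68
tcp_pos: [0.4776, 0.0916, 0.1186]
orientation: [[0.76, 0.65, -0.001], [0.65, -0.76, 0.0], [-0.0, -0.0, -1.0]]
force: [1.3, -1.3, -4.0]
finger_gap: 0.0326
gripper_force: 71.6
from [0.4776 0.0916 0.1186] shift [0.581 0.044 0.114] turn [-0.     0.    -0.545]
```

```bash
python3 -m inch '[0.08,0.01,0,0,0,-0.07,0.1, 0.18,0.015,0,0,0,-0.14,0.1, 0.28,0.02,0,0,0,-0.21,0.1, 0.38,0.03,0,0,0,-0.28,0.1, 0.47,0.044,0,0,0,-0.35,0.1, 0.54,0.044,0,0,0,-0.42,0.1, 0.581,0.044,0,0,0,-0.48,0.1, 0.581,0.044,0.03,0,0,-0.53,0.1, 0.581,0.044,0.06,0,0,-0.545,0.1, 0.581,0.044,0.09,0,0,-0.545,0.1, 0.581,0.044,0.114,0,0,-0.545,0.1, 0.581,0.044,0.114,0,0,-0.545,0.1]'
python3 - <<'E'
from h import *
go([.595,.1775,.0077],89.6)
t=env.get_image("top"); s=env.get_image("side")
# bar in the vise: bright (whitish) mask vs pinkish jaws, report in both views
for n,d,roi in(("top",t,(160,150,260,290)),("side",s,(250,120,400,240))):
    x0,y0,x1,y1=roi; c=d["frame"][y0:y1,x0:x1].astype(int)
    m=((c.min(2)>140)&(c[:,:,0]-c[:,:,2]<22)).astype(np.uint8)
    for ct in cv2.findContours(m,cv2.RETR_EXTERNAL,cv2.CHAIN_APPROX_NONE)[0]:
        if cv2.contourArea(ct)>25: b=cv2.boxPoints(cv2.minAreaRect(ct))+[x0,y0]; print(n,b.round(1).tolist())
p=np.array(env.state()["tcp_pos"]); v=np.array([0,.07,0]);
c=p+[0,0,.0263+.028-.028]  # bar underside at tcp+.0263
for n,d in(("top",t),("side",s)): print(n,cv2.projectPoints(np.array([c+[sx*.017,sy*.07,h] for h in(0,.028) for sx in(-1,1) for sy in(-1,1)]),d["rvec"],d["tvec"],d["K"],None)[0].reshape(-1,2).round(1).tolist())
E
```

```text
t: 21.68
tcp_pos: [0.5938, 0.1756, 0.0883]
orientation: [[0.013, 1.0, -0.004], [1.0, -0.013, -0.001], [-0.001, -0.004, -1.0]]
force: [-1.4, 0.1, -5.1]
finger_gap: 0.0326
gripper_force: 71.7
from [0.5938 0.1756 0.0883] shift [0.008 0.006 0.322] turn [-0.003  0.    -0.004]
top [[200.0, 260.0], [211.0, 260.0], [211.0, 264.0], [200.0, 264.0]]
top [[223.0, 252.0], [234.0, 252.0], [234.0, 263.0], [223.0, 263.0]]
top [[210.0, 204.0], [237.0, 204.0], [237.0, 219.0], [210.0, 219.0]]
top [[238.3, 220.3], [168.8, 220.9], [238.3, 203.8], [169.0, 204.3], [236.1, 218.7], [164.5, 219.3], [236.1, 201.6], [164.7, 202.1]]
side [[328.6, 175.2], [315.0, 148.2], [343.5, 173.7], [328.6, 146.9], [328.7, 163.7], [314.9, 137.4], [343.9, 162.2], [328.7, 136.2]]
```

The bar's right end in the top view (u 237, v 204–219) matches the prediction. Lowering.

```bash
python3 -m inch '[0.008,0.006,0.05,0,0,0,0.1, 0.008,0.006,0.1,0,0,0,0.1, 0.008,0.006,0.15,0,0,0,0.1, 0.008,0.006,0.19,0,0,0,0.1, 0.008,0.006,0.22,0,0,0,0.1, 0.008,0.006,0.25,0,0,0,0.1, 0.008,0.006,0.27,0,0,0,0.1, 0.008,0.006,0.29,0,0,0,0.1, 0.008,0.006,0.3,0,0,0,0.1, 0.008,0.006,0.3,0,0,0,0.1]' | egrep 'tcp|^force'
python3 -m inch '[0,0,0.006,0,0,0,0.1, 0,0,0.012,0,0,0,0.1, 0,0,0.012,0,0,0,0.1]' | egrep 'tcp|^force'
python3 -m inch '[0,0,0.006,0,0,0,0.1, 0,0,0.012,0,0,0,0.1, 0,0,0.012,0,0,0,0.1]' | egrep 'tcp|^force'
```

```text
tcp_pos: [0.5971, 0.1784, 0.0148]
force: [0.2, -0.5, -4.0]
tcp_pos: [0.5975, 0.1785, 0.0124]
force: [0.4, 0.2, -4.2]
tcp_pos: [0.5972, 0.1784, 0.0091]
force: [0.0, 0.1, -4.8]
```

```bash
python3 -m inch '[0,0,0.006,0,0,0,0.1, 0,0,0.01,0,0,0,0.1, 0,0,0.01,0,0,0,0.1]' | egrep 'tcp|^force'
python3 -m inch '[0,0,0.004,0,0,0,0.1, 0,0,0.008,0,0,0,0.1, 0,0,0.008,0,0,0,0.1]' | egrep 'tcp|^force'
```

```text
tcp_pos: [0.5972, 0.1784, 0.0065]
force: [0.1, -0.0, -4.3]
tcp_pos: [0.5975, 0.1786, 0.0056]
force: [-2.1, -0.2, 3.7]
```

```bash
python3 -m inch '[0,0,0.003,0,0,0,0.1, 0,0,0.003,0,0,0,0.1]' | egrep 'tcp|^force'
python3 -m inch '[0,0,0.003,0,0,0,0.1, 0,0,0.003,0,0,0,0.1]' | egrep 'tcp|^force'
```

```text
tcp_pos: [0.5975, 0.1787, 0.0054]
force: [-3.2, -0.0, 7.6]
tcp_pos: [0.5976, 0.179, 0.0049]
force: [-3.7, 2.5, 9.4]
```

```bash
python3 -m inch '[0,0,0,0,0,0,0.3, 0,0,0,0,0,0,0.3, 0,0,0,0,0,0,0.3]' 20 | egrep 'tcp|^force|gap'
python3 -m inch '[0,0,0,0,0,0,0.45, 0,0,0,0,0,0,0.5, 0,0,0,0,0,0,0.55, 0,0,0,0,0,0,0.6, 0,0,0,0,0,0,0.6, 0,0,0,0,0,0,0.6]' | egrep 'tcp|^force|gap'
python3 -m inch '[0,0,-0.02,0,0,0,0.6, 0,0,-0.06,0,0,0,0.6, 0,0,-0.1,0,0,0,0.6, 0,0,-0.18,0,0,0,0.6, 0,0,-0.28,0,0,0,0.6, 0,0,-0.4,0,0,0,0.6, 0,0,-0.48,0,0,0,0.4, 0,0,-0.48,0,0,0,0.2, 0,0,-0.48,0,0,0,0]' | egrep 'tcp|^force|gap'
python3 - <<'E'
from h import *
t=env.get_image("top"); x0,y0,x1,y1=150,170,260,275; c=t["frame"][y0:y1,x0:x1].astype(int)
m=((c.min(2)>135)&(c[:,:,0]-c[:,:,2]<22)).astype(np.uint8)
for ct in cv2.findContours(m,cv2.RETR_EXTERNAL,cv2.CHAIN_APPROX_NONE)[0]:
    if cv2.contourArea(ct)>25: b=cv2.boxPoints(cv2.minAreaRect(ct))+[x0,y0]; print(b.round(1).tolist(),ray(t,b,.058)[:,:2].round(4).tolist())
go([.44,.1775,.1],89.6)
E
```

```text
tcp_pos: [0.5976, 0.1789, 0.0049]
force: [-3.4, 2.2, 9.4]
finger_gap: 0.0327
tcp_pos: [0.5974, 0.1784, 0.0032]
force: [0.6, -0.1, -0.6]
finger_gap: 0.0514
tcp_pos: [0.5989, 0.1787, 0.1259]
force: [-0.4, 1.2, -0.4]
finger_gap: 0.015
[[197.0, 264.0], [197.0, 260.0], [209.0, 260.0], [209.0, 264.0]] [[0.4914, 0.2029], [0.5, 0.2029], [0.4997, 0.1773], [0.4911, 0.1773]]
[[221.0, 251.0], [234.0, 251.0], [234.0, 264.0], [221.0, 264.0]] [[0.5188, 0.1518], [0.5185, 0.1239], [0.4905, 0.1239], [0.4908, 0.1517]]
[[207.0, 207.0], [241.0, 207.0], [241.0, 222.0], [207.0, 222.0]] [[0.6145, 0.1822], [0.614, 0.1089], [0.5812, 0.1089], [0.5818, 0.182]]
from [0.5975 0.1785 0.1242] shift [-0.01  -0.63   0.096] turn [ 0.001 -0.    -0.002]
```

The bar lies at x 0.598, right end at y 0.109, parallel and centred as intended. Next I move behind the sliding jaw.

```bash
python3 -m inch '[0,-0.15,0,0,0,0,0, 0,-0.3,0,0,0,0,0, 0,-0.45,0,0,0,0,0, -0.004,-0.57,0,0,0,0,0, -0.004,-0.6,0.1,0,0,0,0, -0.004,-0.6,0.22,0,0,0,0, -0.004,-0.6,0.32,0,0,0,0, -0.004,-0.6,0.4,0,0,0,0, -0.004,-0.6,0.45,0,0,0,0, -0.004,-0.6,0.465,0,0,0,0, -0.004,-0.6,0.465,0,0,0,0]' 40 | egrep 'tcp|^force|gap'
python3 -m inch '[0,0.012,0,0,0,0,0, 0,0.024,0,0,0,0,0, 0,0.036,0,0,0,0,0, 0,0.048,0,0,0,0,0, 0,0.06,0,0,0,0,0, 0,0.072,0,0,0,0,0, 0,0.084,0,0,0,0,0, 0,0.096,0,0,0,0,0, 0,0.108,0,0,0,0,0, 0,0.12,0,0,0,0,0]' | egrep 'tcp|^force|gap'
```

```text
tcp_pos: [0.4454, 0.1785, 0.0054]
force: [-0.8, 0.2, 0.1]
finger_gap: 0.0002
tcp_pos: [0.4771, 0.1786, 0.007]
force: [-2.6, 2.1, 2.5]
finger_gap: -0.0001
```

```bash
python3 -m inch '[0,0.015,0,0,0,0,0, 0,0.03,0,0,0,0,0, 0,0.045,0,0,0,0,0, 0,0.06,0,0,0,0,0, 0,0.075,0,0,0,0,0, 0,0.09,0,0,0,0,0, 0,0.105,0,0,0,0,0, 0,0.12,0,0,0,0,0, 0,0.135,0,0,0,0,0, 0,0.15,0,0,0,0,0, 0,0.165,0,0,0,0,0, 0,0.18,0,0,0,0,0, 0,0.19,0,0,0,0,0, 0,0.2,0,0,0,0,0]' | egrep 'tcp|^force'
python3 -m inch '[0,0.012,0,0,0,0,0, 0,0.024,0,0,0,0,0, 0,0.036,0,0,0,0,0, 0,0.048,0,0,0,0,0, 0,0.06,0,0,0,0,0, 0,0.07,0,0,0,0,0, 0,0.08,0,0,0,0,0, 0,0.09,0,0,0,0,0, 0,0.1,0,0,0,0,0]' | egrep 'tcp|^force'
```

```text
tcp_pos: [0.5277, 0.1781, 0.007]
force: [-2.5, 2.4, -0.8]
tcp_pos: [0.5503, 0.1781, 0.007]
force: [-8.1, 3.7, 4.0]
```

```bash
python3 -m inch '[0,0.008,0,0,0,0,0, 0,0.016,0,0,0,0,0, 0,0.024,0,0,0,0,0, 0,0.032,0,0,0,0,0, 0,0.04,0,0,0,0,0]' | egrep 'tcp|^force'
python3 -m inch '[0,0.004,0,0,0,0,0, 0,0.008,0,0,0,0,0, 0,0.008,0,0,0,0,0]' | egrep 'tcp|^force'
python3 -m inch '[0,0.004,0,0,0,0,0, 0,0.008,0,0,0,0,0, 0,0.008,0,0,0,0,0]' | egrep 'tcp|^force'
```

```text
tcp_pos: [0.5603, 0.1781, 0.007]
force: [-7.9, 3.2, 4.6]
tcp_pos: [0.5628, 0.1781, 0.007]
force: [-7.3, 3.7, 2.6]
tcp_pos: [0.5648, 0.1782, 0.007]
force: [-7.3, 4.1, 2.9]
```

```bash
python3 -m inch '[0,0.004,0,0,0,0,0, 0,0.006,0,0,0,0,0, 0,0.006,0,0,0,0,0]' | egrep 'tcp|^force'
python3 -m inch '[0,0.004,0,0,0,0,0, 0,0.004,0,0,0,0,0]' | egrep 'tcp|^force'
python3 -m inch '[0,0.004,0,0,0,0,0, 0,0.004,0,0,0,0,0]' | egrep 'tcp|^force'
```

```text
tcp_pos: [0.5662, 0.1782, 0.007]
force: [-7.1, 4.0, 3.0]
tcp_pos: [0.5672, 0.1781, 0.007]
force: [-7.4, 4.1, 2.4]
tcp_pos: [0.5682, 0.1782, 0.007]
force: [-6.7, 4.5, 4.2]
```

```bash
python3 -m inch '[0,0.004,0,0,0,0,0, 0,0.004,0,0,0,0,0]' | egrep 'tcp|^force'
```

```text
tcp_pos: [0.5692, 0.1781, 0.007]
force: [-6.4, 4.4, 3.2]
```

```bash
python3 -m inch '[0,0.004,0,0,0,0,0, 0,0.004,0,0,0,0,0]' | egrep 'tcp|^force'
python3 -m inch '[0,0.003,0,0,0,0,0, 0,0.003,0,0,0,0,0]' | egrep 'tcp|^force'
```

```text
tcp_pos: [0.5696, 0.1782, 0.007]
force: [-9.2, 4.1, 5.6]
tcp_pos: [0.5695, 0.1782, 0.007]
force: [-10.1, 4.8, 6.9]
```

```bash
python3 -m inch '[0,0.003,0,0,0,0,0, 0,0.003,0,0,0,0,0]' | egrep 'tcp|^force'
```

```text
tcp_pos: [0.5695, 0.1782, 0.007]
force: [-11.4, 5.0, 8.0]
```

The bar is seated against the fixed jaw. I press up moderately and hold.

```bash
python3 -m inch '[0,0.004,0,0,0,0,0, 0,0.008,0,0,0,0,0, 0,0.008,0,0,0,0,0]' | egrep 'tcp|^force'
python3 -m inch '[0,0.004,0,0,0,0,0, 0,0.006,0,0,0,0,0, 0,0.006,0,0,0,0,0, 0,0.006,0,0,0,0,0]' | egrep 'tcp|^force'
```

```text
tcp_pos: [0.5694, 0.1781, 0.007]
force: [-15.6, 5.9, 12.5]
tcp_pos: [0.5694, 0.1781, 0.007]
force: [-19.1, 7.1, 17.2]
```

```bash
python3 -m inch '[0,0.003,0,0,0,0,0, 0,0.003,0,0,0,0,0, 0,0.003,0,0,0,0,0, 0,0.003,0,0,0,0,0, 0,0.003,0,0,0,0,0]' | egrep 'tcp|^force'
python3 -m inch '[0,-0.02,0,0,0,0,0, 0,-0.05,0,0,0,0,0, 0,-0.1,0,0,0,0,0, 0,-0.15,-0.1,0,0,0,0, 0,-0.2,-0.22,0,0,0,0, 0,-0.3,-0.36,0,0,0,0, 0,-0.4,-0.5,0,0,0,0, 0,-0.48,-0.6,0,0,0,0, 0,-0.48,-0.6,0,0,0,0, 0,-0.48,-0.6,0,0,0,0]' | egrep '^t:|tcp|^force'
python3 - <<'E'
from h import *
t=env.get_image("top"); im=t["frame"].astype(int)
def prof(u): return [(v,im[v,u].tolist()) for v in range(174,232,2)]
for u in(190,228): print(u,[ (v,*im[v,u]) for v in range(174,234,2)])
c=im[170:260,150:260]; m=((c.min(2)>135)&(c[:,:,0]-c[:,:,2]<22)).astype(np.uint8)
for ct in cv2.findContours(m,cv2.RETR_EXTERNAL,cv2.CHAIN_APPROX_NONE)[0]:
    if cv2.contourArea(ct)>40: b=cv2.boxPoints(cv2.minAreaRect(ct))+[150,170]; print(b.round(1).tolist(),ray(t,b,.058)[:,:2].round(4).tolist())
E
```

```text
tcp_pos: [0.5694, 0.1781, 0.0069]
force: [-20.9, 4.8, 18.8]
t: 33.17
tcp_pos: [0.4595, 0.179, 0.1593]
force: [-0.0, 0.0, -0.5]
190 [(174, np.int64(123), np.int64(121), np.int64(108)), (176, np.int64(121), np.int64(121), np.int64(108)), (178, np.int64(119), np.int64(117), np.int64(106)), (180, np.int64(167), np.int64(156), np.int64(146)), (182, np.int64(174), np.int64(162), np.int64(150)), (184, np.int64(172), np.int64(160), np.int64(148)), (186, np.int64(172), np.int64(160), np.int64(147)), (188, np.int64(173), np.int64(160), np.int64(148)), (190, np.int64(172), np.int64(159), np.int64(148)), (192, np.int64(159), np.int64(153), np.int64(141)), (194, np.int64(171), np.int64(179), np.int64(161)), (196, np.int64(175), np.int64(183), np.int64(165)), (198, np.int64(173), np.int64(182), np.int64(164)), (200, np.int64(174), np.int64(183), np.int64(166)), (202, np.int64(174), np.int64(182), np.int64(167)), (204, np.int64(175), np.int64(184), np.int64(168)), (206, np.int64(170), np.int64(178), np.int64(163)), (208, np.int64(161), np.int64(156), np.int64(143)), (210, np.int64(173), np.int64(16
[... 1706 characters left out ...]
 np.int64(150)), (218, np.int64(172), np.int64(162), np.int64(150)), (220, np.int64(165), np.int64(158), np.int64(149)), (222, np.int64(94), np.int64(89), np.int64(84)), (224, np.int64(109), np.int64(105), np.int64(97)), (226, np.int64(119), np.int64(114), np.int64(105)), (228, np.int64(117), np.int64(112), np.int64(104)), (230, np.int64(116), np.int64(113), np.int64(103)), (232, np.int64(116), np.int64(113), np.int64(104))]
[[191.0, 220.0], [191.0, 213.0], [234.0, 213.0], [234.0, 220.0]] [[0.5865, 0.2164], [0.6017, 0.2165], [0.601, 0.124], [0.5857, 0.124]]
[[177.0, 180.0], [240.0, 180.0], [240.0, 212.0], [177.0, 212.0]] [[0.6741, 0.2472], [0.6733, 0.1111], [0.603, 0.1111], [0.6041, 0.2465]]
```

The fixed jaw, bar and sliding jaw sit flush at both ends, and the bar spans y 0.11–0.247, centred on the vise. Handing in.

```bash
python3 -c "
from rig import env
print(env.job_done())"
```

```text
the job is handed in; nothing more can be done
None
```

The job is handed in at about 33 s on the clock (verdict not shown): the last top view shows the bar in the vise between both jaws, parallel and centred to within a few mm, after pressing the jaw up with about 20 N; I last saw the other four bars, undisturbed in the crate, just after the bar was pushed out.

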